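# Find the stamped crate and push it to the dispatch line

## Task

One of the two small wooden crates is stamped underneath. First tip both crates over, away from you, so that each lies on its side with its underside facing you; then push the stamped one, still lying so, away from you until it lies across the dark dispatch strip with the strip under its middle. Push only with the fingertips or the outside of the fingers, grip and lift nothing, leave the other crate lying short of the strip and disturb nothing else.

Things in the scene. Friction and masses are not known exactly. Their poses are not given: they have to be found in the camera images.
- crate_1: one of two outwardly alike open wooden crates, 54 deep (its x) by 90 long (y) by 90 mm high (z), boards 5 mm, about 0.25 kg, empty, loose; which stands left or right changes; one is stamped underneath. Origin: centre of the underside, level with the lower edges (floor board 5 mm inside them). Upright at the start: z up to the open mouth, x away from the robot within 0.15 rad
- crate_2: one of two outwardly alike open wooden crates, 54 deep (its x) by 90 long (y) by 90 mm high (z), boards 5 mm, about 0.25 kg, empty, loose; which stands left or right changes; one is stamped underneath. Origin: centre of the underside, level with the lower edges (floor board 5 mm inside them). Upright at the start: z up to the open mouth, x away from the robot within 0.15 rad
- crate_1_mid (a point): the middle of crate_1, on its z axis 45 mm from the underside. Pushed away and a little upward near the top of its front face the crate tips over its far lower edge with little sliding and falls by itself past about 35 degrees; it then lies 54 mm high, underside facing the robot, mouth away, x pointing down
- crate_2_mid (a point): the middle of crate_2, on its z axis 45 mm from the underside. Pushed away and a little upward near the top of its front face the crate tips over its far lower edge with little sliding and falls by itself past about 35 degrees; it then lies 54 mm high, underside facing the robot, mouth away, x pointing down
- stamp (a point): centre of the stamp, on the underside of the one crate that has it: a black inked ring of 40 mm with a 60 mm bar across it; hidden while the crate stands upright
- dispatch_line: the dispatch line: a flat dark steel strip let into the counter beyond the crates, 24 mm wide (its x, pointing away from the robot) and 300 mm long (its y, about to the left), flush, with a brass screw head near each end. Origin: its centre, on the surface
- loupe: bystander: jeweller's loupe with a black rim and steel case, 60 mm long, 18 mm wide, 30 mm high, on the robot's side of the gap between the crates; origin under its centre
- jar: bystander: brown jar with black cap, 47 mm across, 77 mm high, right of the crates; origin under its centre
- bottle: bystander: white bottle with red spout, 50 mm across, 140 mm high, on the left; origin under its centre
- pliers: bystander: blue-handled pliers, 141 mm long, 13 mm high, lying on the right; origin under the centre
- pin_vice: bystander: slim steel pin vice, 90 mm long, 12 mm wide, 10 mm high, lying just right of the right-hand crate, pointing roughly away from the robot; origin under the centre
- block: bystander: pale yellow cube with round hollows (dapping block), 45 mm, left of the crates; origin under the centre
- caliper: bystander: dial caliper, 233 mm long, 14 mm high, lying far right; origin under the centre

How it is judged:
By the outcome, as a careful person would: the job done as asked, in the order asked, and still so for the second after the job is handed in, with the robot touching nothing.
It also fails if it takes over 61 s, if anything falls off the work surface, if the arm or the gripper's body presses on something with over 40 N, if the wrist force passes 120 N, or if a joint passes its speed limit or range.

## Robot

A 7-joint arm with a two-finger parallel gripper is mounted at the origin on a cart in front of the work surface, level with it; the furniture and walls round the work are solid. World frame = base frame: x ahead of the robot, y to its left, z up, the work surface at z = 0. Lengths are in m, angles in rad, forces in N, time in s.
With the tool pointing down it reaches from about 0.4 to 0.875 m from the base axis. Payload 19.3 kg.
Tool frame: the origin (TCP) lies on the mounting face of the last link; the fingertips stand 173 mm ahead of it and the grasp point (between the pads) lies 155 mm ahead of it (bot.grip_point_offset is the distance from the TCP to the grasp point, in m); z points along the fingers, y is the line along which they close (so a half turn about z gives the same grasp; the last joint's range is limited). The gripper opens to 85 mm and grips with 20 to 120 N. Pads are 22 mm wide; open, the fingers measure 114 mm over their backs; the gripper's body (76 mm by 85 mm) begins 54 mm behind the grasp point. The pads swing forward as they close: fully open they stand 13 mm farther back than shut.
Start: joints at [-0.07, 0.521, -0.036, 1.599, 0.021, 1.021, -0.113], TCP at [0.625, -0, 0.405] pointing down, gripper open.
Joint ranges: [-2.91, 2.91], [-0.3, 2.13], [-1.5, 1.42], [0.17, 2.43], [-1.26, 4.41], [0.16, 1.93], [-2.52, 2.52]. Speed limits (rad/s): [1.89, 1.89, 2.39, 2.39, 3.01, 3.01, 3.01].

## Interface

Orientations are given as [roll, pitch, yaw] about the fixed x, y, z axes, in that order (R = Rz(yaw) Ry(pitch) Rx(roll)).
In Python, from workcell import bot gives the robot as it stands.
- The arm moves only by the tool arm_command, never from a script. Its argument "deltas" is a list of rows, each a list of 3 entries, a list of its own where there are three numbers: the shift along the tool's x, y, z in cm, then the turn, a rotation vector about the tool's x, y, z in rad, then the finger opening in cm, from 0 to 8.54. In form: [[[tx, ty, tz], [rx, ry, rz], claw], ...]. A call has 1 to 20 rows; each row shifts and turns the commanded pose from where the row before left it, along the tool's axes as they then stand; what a row does not reach is not made up. A row lasts 1/10 s, in which the tool goes at most 50 mm and 8.59 degrees, less where a joint would pass 70% of its speed; a pose out of reach is approached as far as the arm can. A call with a gripper value outside its range is refused whole. The fingers move at their own pace and stop on an object; "newtons" is the grip in N (left out, the last holds). Time passes only in rows, so rows that do not move let the fingers close. It gives the time, the measured TCP pose, the force, the opening and the grip force at its end, in the units of the state.
- bot.observe(): the state, without advancing time (a new reading comes with each control period).
- bot.grab_frame(name): name is "scene" or "side" or "wrist"; returns a dict with "frame" (384x512x3 uint8, red, green, blue), "K" (3x3 intrinsics, pixels), "k1" (the pictures are not rectified: a ray, as slopes to the right and down, at radius r is drawn at 1 + k1 r^2 times it, then the intrinsics apply), "rvec" (rotation vector, rad) and "tvec" (3), from world to camera coordinates, as OpenCV has them; the wrist camera has in their place "T_tool_cam" (4x4, takes a point from camera to tool coordinates, whose origin is the TCP and whose axes are the flange's). Camera axes: x right, y down, z forward; pixel columns grow to the right and rows downward; lengths in m; the calibration is good to about 2 mm. A picture is of the moment at which its call begins: read the wrist's pose just before it. There is no depth.
- bot.job_done(): hands the job in; it is judged then, once.
Trained networks look in a picture, given as the dict that the camera call returned (one of the last four; its "shot" number tells which), for a name from the list of things; names that differ only in an ending like _2 or _b are one class to them, and where a whole thing is asked for, a point or a joint stands for the part that bears it (a point fixed in the world has none). Each returns a list of dicts, best first, with "p" (0 to 1); they miss things now and then, are a little off and sometimes report something else, mostly with a low value. They report only what shows in the picture. A call takes as long as a camera call.
- bot.find_in(name, picture): "rect" ([left, top, width, height] in pixels, round what is visible of it).
- bot.mark_of(name, picture): "at" ([column, row] in pixels: a listed point, or the origin of a listed thing).
The state is a dict: "clock": time; "qpos": joint angles; "qd": joint speeds; "joint_efforts": joint torques, N m; "position": TCP position; "tool_rot": TCP orientation; "force": force on the tool from outside, world axes, zero at the start; "moment": the same for the moment, N m; "grip_width": finger opening in m; "finger_force": force on a finger pad.
Only numpy, scipy, OpenCV 4.12 (cv2) and the standard library are available. Lean on these libraries where they do the work, as an engineer would, in place of code of your own. Each camera call takes 0.05 s, during which the arm holds its last target. There are 200 camera calls.

## Working session

There is one attempt and no reset: what is moved stays moved. The work goes in short steps, Python scripts to look and compute and a tool call to move; the robot and the scene stay as the last step left them, time stands still between calls to the robot, and variables do not carry over. Pictures are saved under pics/ and viewed, at most 10 in all, crops included, and the job is handed in when it is done.

Besides the shell and the picture viewer there is one more tool, called after ">>>" by a JSON object that holds its "fn" and its "kwargs", one argument or row to a line. arm_command: Moves the arm, as the interface text tells. Its arguments: {"type":"object","properties":{"deltas":{"type":"array","items":{"type":"array"}},"newtons":{"type":"number"}},"required":["deltas"]}

```bash
mkdir -p pics
cat > h.py <<'E'
import numpy as np, cv2
from scipy.spatial.transform import Rotation as R
from workcell import bot
def cam(f, st=None):
    if 'rvec' in f:
        Rm=cv2.Rodrigues(np.array(f['rvec'],float))[0]; t=np.array(f['tvec'],float).ravel(); return Rm.T, -Rm.T@t
    T=np.array(f['T_tool_cam']); Rt=R.from_euler('xyz',st['tool_rot']).as_matrix()
    return Rt@T[:3,:3], Rt@T[:3,3]+np.array(st['position'])
def dist(f): return np.array([f['k1'],0,0,0,0.])
def toplane(f,px,z,st=None):
    Rw,c=cam(f,st)
    u=cv2.undistortPointsIter(np.array([[px]],float),np.array(f['K'],float),dist(f),None,None,(3,50,1e-9)).ravel()
    d=Rw@np.array([u[0],u[1],1]); return c+d*(z-c[2])/d[2]
def proj(f,P,st=None):
    Rw,c=cam(f,st); Rm=Rw.T
    return cv2.projectPoints(np.array(P,float).reshape(-1,3),cv2.Rodrigues(Rm)[0],-Rm@c,np.array(f['K'],float),dist(f))[0].reshape(-1,2)
def save(f,n): cv2.imwrite('pics/'+n,cv2.cvtColor(f['frame'],cv2.COLOR_RGB2BGR))
E
python3 - <<'E'
from h import *
np.set_printoptions(precision=3,suppress=True)
s=bot.observe(); print(s['clock'],s['position'],s['tool_rot'],s['grip_width'])
zs={'crate_1_mid':.045,'crate_1':0}
for n in ['scene','side','wrist']:
    st=bot.observe(); f=bot.grab_frame(n); save(f,n+'0.png'); Rw,c=cam(f,st); print(n,c,Rw[:,2])
    if n=='wrist': continue
    for k in ['crate_1_mid','crate_1','dispatch_line','loupe','jar','bottle','pin_vice','block','pliers']:
        for m in bot.mark_of(k,f)[:2]:
            print(n,k,round(m['p'],2),np.round(m['at']),toplane(f,m['at'],zs.get(k,0))[:2])
E
```

```text
0.0 [ 0.625 -0.     0.404] [-3.14   0.     1.571] 0.08543537875471537
scene [-0.133  0.896  0.771] [ 0.567 -0.579 -0.586]
scene crate_1_mid 0.7 [241. 247.] [0.445 0.369]
scene crate_1 0.83 [242. 261.] [0.445 0.369]
scene crate_1 0.79 [292. 232.] [0.426 0.202]
scene dispatch_line 0.83 [223. 217.] [0.607 0.285]
scene loupe 0.68 [320. 220.] [0.403 0.108]
scene loupe 0.48 [280. 256.] [0.388 0.291]
scene jar 0.95 [313. 204.] [0.463 0.064]
scene jar 0.67 [277. 254.] [0.399 0.29 ]
scene bottle 0.87 [163. 270.] [0.56  0.525]
scene bottle 0.57 [223. 215.] [0.614 0.28 ]
scene pin_vice 0.54 [320. 220.] [0.403 0.109]
scene block 0.68 [185. 285.] [0.483 0.516]
scene pliers 0.7 [322. 180.] [ 0.521 -0.054]
scene pliers 0.45 [186. 288.] [0.473 0.522]
side [ 0.209 -0.603  0.534] [ 0.321  0.825 -0.464]
side crate_1_mid 0.89 [212. 179.] [0.452 0.378]
side crate_1 0.85 [222. 222.] [0.429 0.211]
side crate_1 0.82 [213. 192.] [0.452 0.383]
side dispatch_line 0.83 [276. 198.] [0.614 0.278]
side loupe 0.68 [277. 197.] [0.619 0.281]
side loupe 0.6 [212. 174.] [0.485 0.509]
side jar 0.68 [256. 253.] [0.464 0.053]
side bottle 0.67 [231. 168.] [0.558 0.527]
side bottle 0.66 [214. 195.] [0.45 0.36]
side pin_vice 0.6 [212. 194.] [0.447 0.37 ]
side pin_vice 0.39 [227. 247.] [0.41  0.101]
side block 0.52 [212. 173.] [0.487 0.511]
wrist [0.625 0.068 0.375] [-0.    -0.266 -0.964]
```

View pics/scene0.png

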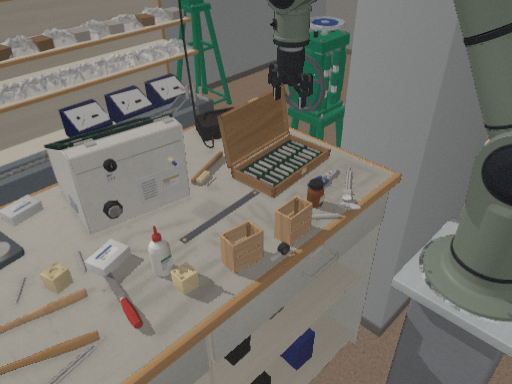

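View pics/side0.png

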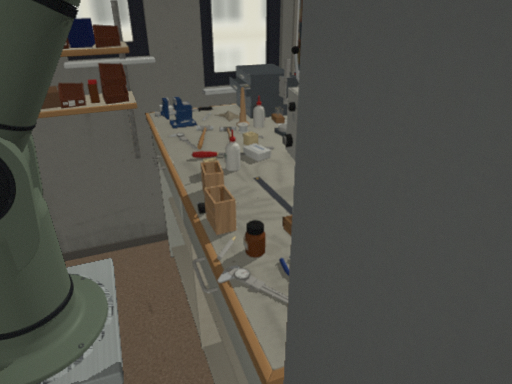

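The left crate is at about (242,248) in the scene view and the right one at (293,222). The loupe is at (284,248), the pin vice is right of the right crate, and the strip runs from (183,240) to (257,194). I'll move the wrist camera over the crates from the robot's side.

>>> {"fn": "arm_command", "kwargs": {
  "deltas": [
    [[2.4,-1.7,0],[0,0,0],4],
    [[2.4,-1.7,0],[0,0,0],4],
    [[2.4,-1.7,0],[0,0,0],4],
    [[2.4,-1.7,0],[0,0,0],4],
    [[2.4,-1.7,0],[0,0,0],4],
    [[2.4,-1.7,0],[0,0,0],4],
    [[2.4,-1.7,0],[0,0,0],4],
    [[2.4,-1.7,0],[0,0,0],4],
    [[2.4,-1.7,0],[0,0,0],4],
    [[2.4,-1.7,0],[0,0,0],4],
    [[2.4,-1.7,0],[0,0,0],4],
    [[2.4,-1.7,0],[0,0,0],4],
    [[0,0,0],[0,0,-0.14],4],
    [[0,0,0],[0,0,-0.14],4],
    [[0,0,0],[0,0,-0.14],4],
    [[0,0,0],[0,0,-0.14],4],
    [[0,0,0],[0,0,-0.14],4],
    [[0,0,0],[0,0,-0.14],4],
    [[0,0,0],[0,0,-0.14],4],
    [[0,0,0],[0,0,-0.14],4]
  ]
}}

```text
clock: 3.05
position: [0.421, 0.288, 0.4048]
tool_rot: [3.141, 0.0, 2.696]
force: [-0.9, 0.2, -0.0]
grip_width: 0.0401
finger_force: 0.0
```

>>> {"fn": "arm_command", "kwargs": {
  "deltas": [
    [[0,0,0],[0,0,-0.14],4],
    [[0,0,0],[0,0,-0.14],4],
    [[0,0,0],[0,0,-0.14],4],
    [[0,0,0],[0,0,-0.03],4],
    [[0,0,0],[0,0,0],4]
  ]
}}

```text
clock: 3.55
position: [0.4211, 0.2879, 0.4047]
tool_rot: [3.142, -0.0, 3.138]
force: [0.5, -0.7, 0.0]
grip_width: 0.0399
finger_force: 0.0
```

Run:
```python
from h import *
np.set_printoptions(precision=3,suppress=True)
st=bot.observe(); f=bot.grab_frame('wrist'); save(f,'w1.png'); Rw,c=cam(f,st); print(st['clock'],st['position'],st['tool_rot'],st['force'],st['grip_width'],np.array(st['qpos']),c,Rw[:,2])
zs={'crate_1_mid':.045,'crate_1':0}
for k in ['crate_1_mid','crate_1','dispatch_line','loupe','pin_vice','block']:
    for m in bot.mark_of(k,f)[:2]:
        print(k,round(m['p'],2),np.round(m['at']),toplane(f,m['at'],zs.get(k,0),st)[:2])
```

```text
3.55 [0.421 0.288 0.405] [ 3.142 -0.     3.138] [ 0.54  -0.703  0.023] 0.03987984248207264 [-0.347  0.37  -0.472  1.881  0.205  0.938  0.653] [0.354 0.288 0.375] [ 0.266 -0.    -0.964]
crate_1_mid 0.76 [328. 199.] [0.448 0.367]
crate_1 0.97 [319. 191.] [0.452 0.367]
crate_1 0.97 [172. 167.] [0.423 0.203]
dispatch_line 0.91 [245. 325.] [0.627 0.283]
dispatch_line 0.23 [442. 216.] [0.481 0.511]
loupe 0.82 [255. 136.] [0.39  0.295]
loupe 0.53 [ 73. 151.] [0.405 0.096]
pin_vice 0.77 [ 74. 154.] [0.409 0.096]
block 0.81 [445. 216.] [0.481 0.514]
```

View pics/w1.png

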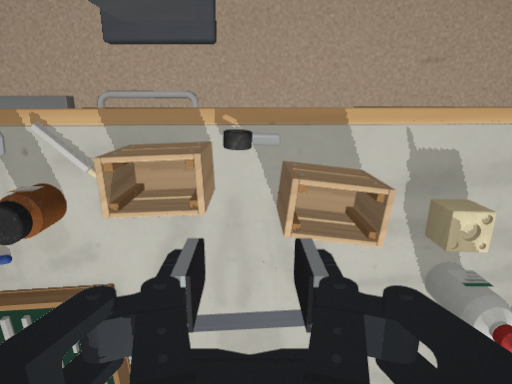

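The view is upside down, with the robot at the top. The right crate is at image left (100–213, 143–216) and the left crate at (278–400, 162–243). The loupe is at (250,140), clear of both, and the pin vice at (65,150). I'll zoom in for the yaws.

Run:
```python
import cv2
i=cv2.imread('pics/w1.png')[125:250,90:400]
cv2.imwrite('pics/w1c.png',cv2.resize(i,None,fx=2.5,fy=2.5,interpolation=cv2.INTER_CUBIC))
```

```text
(no output)
```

View pics/w1c.png

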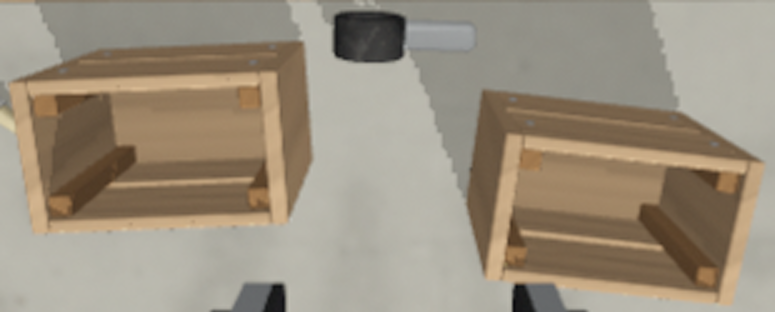

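Rim corners in the crop: right crate (15,82), (278,72), (290,220), (35,233); left crate (503,135), (762,160), (732,301), (487,277).

```bash
cat > m.py <<'E'
from h import *
np.set_printoptions(precision=3,suppress=True)
st=bot.observe(); f=bot.grab_frame('wrist')
for n,C in {'right':[(15,82),(278,72),(290,220),(35,233)],'left':[(503,135),(762,160),(732,301),(487,277)]}.items():
    P=np.array([toplane(f,np.array(c)/2.5+[90,125],.09,st)[:2] for c in C])
    d=P[1]-P[0]+P[2]-P[3]; yaw=np.arctan2(-d[0],d[1]); fm=(P[0]+P[1])/2; u=np.array([np.cos(yaw),np.sin(yaw)])
    print(n,P.tolist(),'yaw',yaw,'centre',P.mean(0),'front mid',fm,'dims',np.linalg.norm(P[1]-P[0]),np.linalg.norm(P[2]-P[1]))
P=np.array([toplane(f,c,0,st)[:2] for c in [(200,322),(300,319)]]);print(P)
E
python3 m.py
```

```text
right [[0.39899048373923823, 0.1604517752954938], [0.39570059251344547, 0.24848975492555733], [0.44751881119740206, 0.25073634590417004], [0.45228614249521476, 0.16113687768494928]] yaw 0.04532661331035131 centre [0.424 0.205] front mid [0.397 0.204] dims 0.08809942815717382 0.0518668965584363
left [[0.41719681174558915, 0.3240770599396233], [0.42598626396159905, 0.413085734399632], [0.47815006329777043, 0.40818841690986196], [0.46886315816216007, 0.3200521338092252]] yaw -0.10169075843377139 centre [0.448 0.366] front mid [0.422 0.369] dims 0.08944159322924272 0.052393183524003975
[[0.622 0.226]
 [0.617 0.352]]
```

>>> {"fn": "arm_command", "kwargs": {
  "deltas": [
    [[1.0,2.8,0],[0,0,0],4],
    [[1.0,2.8,0],[0,0,0],4],
    [[1.1,2.8,0],[0,0,0],4],
    [[0,0,3.2],[0,0,0],4],
    [[0,0,3.2],[0,0,0],4],
    [[0,0,3.2],[0,0,0],4],
    [[0,0,3.2],[0,0,0],4],
    [[0,0,3.2],[0,0,0],4],
    [[0,0,0],[0,0,0.1],4],
    [[0,0,0],[0,0,0],4]
  ]
}}

```text
clock: 4.95
position: [0.3898, 0.3721, 0.2439]
tool_rot: [-3.14, -0.001, 3.039]
force: [-0.2, 0.0, 0.4]
grip_width: 0.0398
finger_force: 0.0
```

Run:
```python
from h import *
f=bot.grab_frame('scene'); i=f['frame'][180:300,190:340]; cv2.imwrite('pics/s2.png',cv2.resize(i[...,::-1],None,fx=5,fy=5,interpolation=cv2.INTER_CUBIC))
```

```text
(no output)
```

View pics/s2.png

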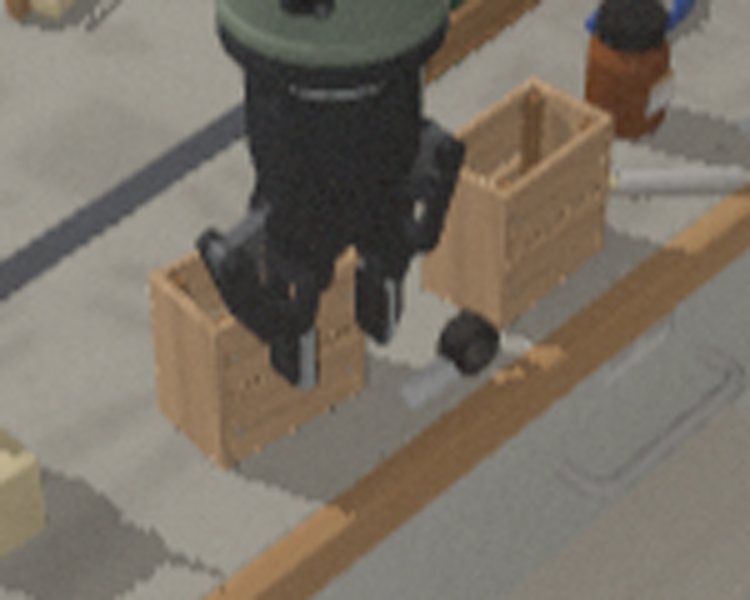

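Both fingertips (about (300,380) and (385,335)) hang in front of the upper face of the left crate. I'll tip it.

>>> {"fn": "arm_command", "kwargs": {
  "deltas": [
    [[-0.5,0,0],[0,0,0],4],
    [[-0.5,0,0],[0,0,0],4],
    [[-0.5,0,0],[0,0,0],4],
    [[-0.5,0,-0.1],[0,0,0],4],
    [[-0.46,0,-0.27],[0,0,0],4],
    [[-0.46,0,-0.27],[0,0,0],4],
    [[-0.46,0,-0.27],[0,0,0],4],
    [[-0.5,0,-0.2],[0,0,0],4],
    [[-0.5,0,-0.2],[0,0,0],4],
    [[-0.5,0,-0.2],[0,0,0],4]
  ]
}}

```text
clock: 6.0
position: [0.4391, 0.3671, 0.26]
tool_rot: [3.141, 0.0, 3.041]
force: [-0.4, -0.2, 0.0]
grip_width: 0.04
finger_force: 0.1
```

>>> {"fn": "arm_command", "kwargs": {
  "deltas": [
    [[-0.5,0,-0.1],[0,0,0],4],
    [[-0.5,0,-0.1],[0,0,0],4],
    [[-0.5,0,-0.1],[0,0,0],4],
    [[-0.5,0,0],[0,0,0],4],
    [[-0.5,0,0],[0,0,0],4],
    [[0,0,0],[0,0,0],4],
    [[0,0,0],[0,0,0],4]
  ]
}}

```text
clock: 6.7
position: [0.4634, 0.3646, 0.2627]
tool_rot: [-3.142, -0.0, 3.041]
force: [0.0, 0.8, -0.6]
grip_width: 0.0401
finger_force: 0.0
```

Run:
```python
from h import *
f=bot.grab_frame('scene'); i=f['frame'][180:300,190:340]; cv2.imwrite('pics/s3.png',cv2.resize(i[...,::-1],None,fx=5,fy=5,interpolation=cv2.INTER_CUBIC))
for k in ['stamp','crate_1_mid','crate_1']: print(k,bot.mark_of(k,f)[:2])
```

```text
stamp [{'at': [240.8, 247.5], 'p': 0.89}]
crate_1_mid [{'at': [228.4, 234.8], 'p': 0.96}]
crate_1 [{'at': [239.5, 250.5], 'p': 0.81}, {'at': [292.6, 234.6], 'p': 0.66}]
```

View pics/s3.png

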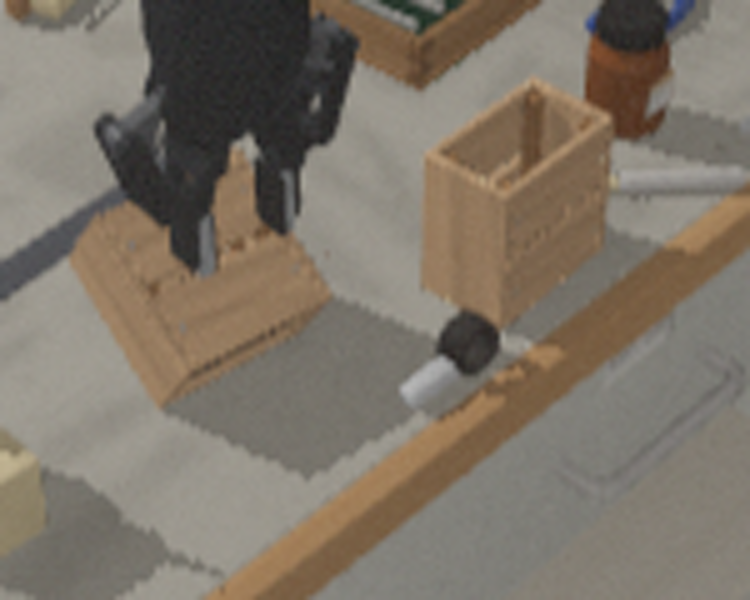

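The left crate is mid-tip and falling clear of the fingers. I'll lift, let it settle, and move to the front of the right crate.

>>> {"fn": "arm_command", "kwargs": {
  "deltas": [
    [[0,0,-3],[0,0,0],4],
    [[0,0,-3],[0,0,0],4],
    [[0,0,0],[0,0,-0.146],4],
    [[2.1,-3.15,0],[0,0,0],4],
    [[2.1,-3.15,0],[0,0,0],4],
    [[2.1,-3.15,0],[0,0,0],4],
    [[2.1,-3.15,0],[0,0,0],4],
    [[2.1,-3.15,0],[0,0,0],4],
    [[0,0,2.6],[0,0,0],4],
    [[0,0,2.6],[0,0,0],4],
    [[0,0,2.6],[0,0,0],4],
    [[0,0,0],[0,0,0],4]
  ]
}}

```text
clock: 8.1
position: [0.365, 0.2023, 0.2429]
tool_rot: [-3.14, -0.003, -3.096]
force: [0.3, 0.8, 0.9]
grip_width: 0.04
finger_force: 0.0
```

Run:
```python
from h import *
np.set_printoptions(precision=3,suppress=True)
for c in ['scene','side']:
    f=bot.grab_frame(c); save(f,c+'4.png')
    for k,z in [('stamp',.027),('crate_1_mid',.027),('crate_1',.027)]:
        for m in bot.mark_of(k,f)[:2]: print(c,k,round(m['p'],2),m['at'],toplane(f,m['at'],z)[:2])
f=cv2.imread('pics/scene4.png')[180:300,190:340]; cv2.imwrite('pics/s4.png',cv2.resize(f,None,fx=5,fy=5,interpolation=cv2.INTER_CUBIC))
```

```text
scene stamp 0.73 [234.9, 241.6] [0.486 0.352]
scene stamp 0.19 [282.2, 255.1] [0.367 0.306]
scene crate_1_mid 0.66 [222.4, 234.7] [0.528 0.357]
scene crate_1_mid 0.65 [279.2, 253.5] [0.376 0.307]
scene crate_1 0.98 [295.1, 232.7] [0.398 0.221]
scene crate_1 0.95 [235.7, 251.9] [0.457 0.377]
side stamp 0.93 [224.3, 187.3] [0.48  0.348]
side crate_1_mid 0.75 [238.3, 182.5] [0.528 0.363]
side crate_1_mid 0.27 [223.0, 188.5] [0.474 0.342]
side crate_1 0.94 [218.8, 220.6] [0.413 0.178]
side crate_1 0.71 [223.2, 186.1] [0.479 0.357]
```

View pics/s4.png

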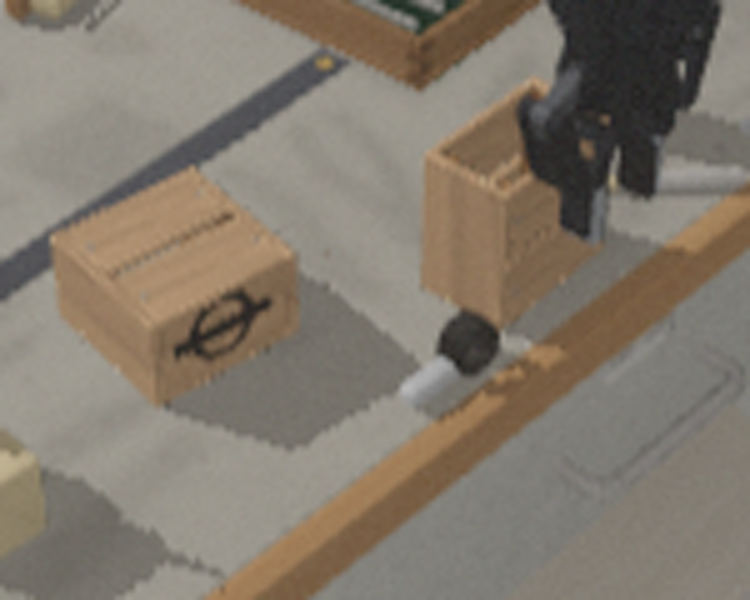

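The left crate lies on its side with the stamp facing the robot (crop (222,325)), so it is the one to push. First I'll check the chest corner's clearance for the right crate's fall.

Run:
```python
from h import *
f=bot.grab_frame('scene')
for p in [(420,88),(240,0),(540,10)]: print(p,toplane(f,np.array(p)/5+[190,180],0.0)[:2])
P=np.array([toplane(f,np.array(p)/5+[190,180],0.0)[:2] for p in [(0,268),(0,300),(310,55),(345,68)]]);print('strip',P)
```

```text
(420, 88) [0.56555291 0.11948077]
(240, 0) [0.7105389  0.12928446]
(540, 10) [0.5669973  0.00724091]
strip [[0.61797952 0.39433358]
 [0.59787444 0.410304  ]
 [0.63663261 0.14089145]
 [0.61189407 0.13582189]]
```

>>> {"fn": "arm_command", "kwargs": {
  "deltas": [
    [[-0.5,0,0],[0,0,0],4],
    [[-0.5,0,0],[0,0,0],4],
    [[-0.5,0,0],[0,0,0],4],
    [[-0.5,0,-0.1],[0,0,0],4],
    [[-0.46,0,-0.27],[0,0,0],4],
    [[-0.46,0,-0.27],[0,0,0],4],
    [[-0.46,0,-0.27],[0,0,0],4],
    [[-0.5,0,-0.2],[0,0,0],4],
    [[-0.5,0,-0.2],[0,0,0],4],
    [[-0.5,0,-0.2],[0,0,0],4],
    [[-0.5,0,-0.1],[0,0,0],4],
    [[-0.5,0,-0.1],[0,0,0],4],
    [[-0.5,0,-0.1],[0,0,0],4],
    [[-0.5,0,0],[0,0,0],4],
    [[-0.5,0,0],[0,0,0],4],
    [[0,0,0],[0,0,0],4],
    [[0,0,0],[0,0,0],4],
    [[0,0,-3],[0,0,0],4],
    [[0,0,-3],[0,0,0],4],
    [[0,0,0],[0,0,0],4]
  ]
}}

```text
clock: 10.55
position: [0.4398, 0.2063, 0.3258]
tool_rot: [3.14, 0.004, -3.096]
force: [-0.6, 0.1, -0.8]
grip_width: 0.0401
finger_force: 0.0
```

Run:
```python
from h import *
np.set_printoptions(precision=3,suppress=True)
f=bot.grab_frame('scene'); print(bot.observe()['position'])
for k,z in [('stamp',.027),('crate_1_mid',.027),('crate_1',.027)]:
    for m in bot.mark_of(k,f)[:2]: print(k,round(m['p'],2),m['at'],toplane(f,m['at'],z)[:2])
i=f['frame'][180:300,190:340]; cv2.imwrite('pics/s5.png',cv2.resize(i[...,::-1],None,fx=5,fy=5,interpolation=cv2.INTER_CUBIC))
```

```text
[0.44  0.206 0.324]
stamp 0.85 [235.8, 241.7] [0.484 0.351]
crate_1 0.95 [283.3, 220.4] [0.454 0.205]
crate_1 0.89 [234.2, 243.6] [0.482 0.359]
```

View pics/s5.png

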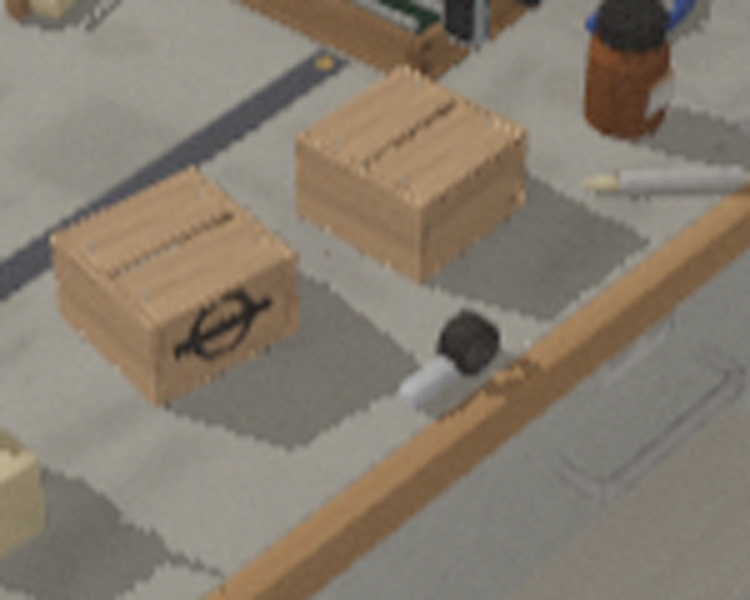

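Both crates lie on their sides, the right one unstamped and short of the strip. The stamped crate's top-face corners in the crop are (155,325), (298,255), (193,170), (52,240).

Run:
```python
from h import *
np.set_printoptions(precision=3,suppress=True)
f=bot.grab_frame('scene')
P=np.array([toplane(f,np.array(p)/5+[190,180],0.054)[:2] for p in [(155,325),(298,255),(193,170),(52,240)]]);print(P)
u=P[2]-P[1]+P[3]-P[0]; v=P[0]-P[1]+P[3]-P[2]
print('mid',P.mean(0),'yaw',np.arctan2(u[1],u[0]),np.arctan2(-v[0],v[1]),'rear',(P[0]+P[1])/2)
st=bot.observe(); f=bot.grab_frame('wrist'); print(st['position'])
for k,z in [('dispatch_line',0),('stamp',.027),('crate_1',.027)]:
    for m in bot.mark_of(k,f)[:2]: print(k,round(m['p'],2),m['at'],toplane(f,m['at'],z,st)[:2])
```

```text
[[0.479 0.404]
 [0.465 0.32 ]
 [0.554 0.31 ]
 [0.563 0.398]]
mid [0.515 0.358] yaw -0.09037817389878589 -0.13236913827159474 rear [0.472 0.362]
[0.439 0.206 0.322]
dispatch_line 0.58 [355.3, 131.7] [0.392 0.293]
stamp 0.77 [436.2, 248.3] [0.483 0.365]
crate_1 0.75 [247.0, 203.0] [0.451 0.205]
crate_1 0.6 [434.2, 242.5] [0.478 0.362]
```

>>> {"fn": "arm_command", "kwargs": {
  "deltas": [
    [[0,0,0],[0,0,0.045],4],
    [[0,3.12,0],[0,0,0],4],
    [[0,3.12,0],[0,0,0],4],
    [[0,3.12,0],[0,0,0],4],
    [[0,3.12,0],[0,0,0],4],
    [[0,3.12,0],[0,0,0],4],
    [[0,0,0],[0,0,0],4],
    [[0,0,2.5],[0,0,0],4],
    [[0,0,2.5],[0,0,0],4],
    [[0,0,2.5],[0,0,0],4],
    [[0,0,2.5],[0,0,0],4],
    [[0,0,2.0],[0,0,0],4],
    [[0,0,1.2],[0,0,0],4],
    [[0,0,0],[0,0,0],4]
  ]
}}

```text
clock: 12.4
position: [0.439, 0.3615, 0.1895]
tool_rot: [-3.14, -0.002, -3.141]
force: [-0.3, -0.2, 0.1]
grip_width: 0.0397
finger_force: 0.0
```

>>> {"fn": "arm_command", "kwargs": {
  "deltas": [
    [[-0.5,0,0],[0,0,0],4],
    [[-0.5,0,0],[0,0,0],4],
    [[-0.5,0,0],[0,0,0],4],
    [[-0.5,0,0],[0,0,0],4],
    [[-0.5,0,0],[0,0,0],4],
    [[-0.5,0,0],[0,0,0],4],
    [[-0.5,0,0],[0,0,0],4],
    [[-0.5,0,0],[0,0,0],4],
    [[-0.5,0,0],[0,0,0],4],
    [[-0.5,0,0],[0,0,0],4],
    [[-0.5,0,0],[0,0,0],4],
    [[-0.5,0,0],[0,0,0],4],
    [[-0.5,0,0],[0,0,0],4],
    [[-0.5,0,0],[0,0,0],4],
    [[-0.5,0,0],[0,0,0],4],
    [[-0.5,0,0],[0,0,0],4],
    [[-0.5,0,0],[0,0,0],4],
    [[-0.5,0,0],[0,0,0],4],
    [[0,0,0],[0,0,0],4]
  ]
}}

```text
clock: 14.3
position: [0.5302, 0.3617, 0.1909]
tool_rot: [3.141, 0.001, 3.141]
force: [0.4, 0.1, -0.1]
grip_width: 0.0401
finger_force: 0.0
```

Run:
```python
from h import *
np.set_printoptions(precision=3,suppress=True)
for c in ['scene','side']:
    f=bot.grab_frame(c)
    for k,z in [('stamp',.027),('crate_1_mid',.027),('crate_1',.027),('dispatch_line',0)]:
        for m in bot.mark_of(k,f)[:2]: print(c,k,round(m['p'],2),m['at'],toplane(f,m['at'],z)[:2])
    if c=='scene':
        i=f['frame'][180:300,160:310]; cv2.imwrite('pics/s6.png',cv2.resize(i[...,::-1],None,fx=5,fy=5,interpolation=cv2.INTER_CUBIC))
```

```text
scene stamp 0.95 [216.0, 230.9] [0.551 0.358]
scene crate_1_mid 0.75 [202.1, 227.0] [0.589 0.373]
scene crate_1 0.93 [282.6, 218.6] [0.46  0.201]
scene crate_1 0.66 [215.8, 236.4] [0.535 0.373]
scene dispatch_line 0.66 [206.4, 228.0] [0.604 0.349]
scene dispatch_line 0.49 [351.1, 188.1] [ 0.428 -0.08 ]
side stamp 0.71 [244.3, 183.5] [0.543 0.35 ]
side crate_1_mid 0.59 [259.3, 179.6] [0.595 0.359]
side crate_1 0.75 [231.4, 210.4] [0.458 0.214]
side crate_1 0.57 [244.2, 182.4] [0.545 0.357]
side dispatch_line 0.51 [279.5, 198.1] [0.625 0.273]
```

View pics/s6.png

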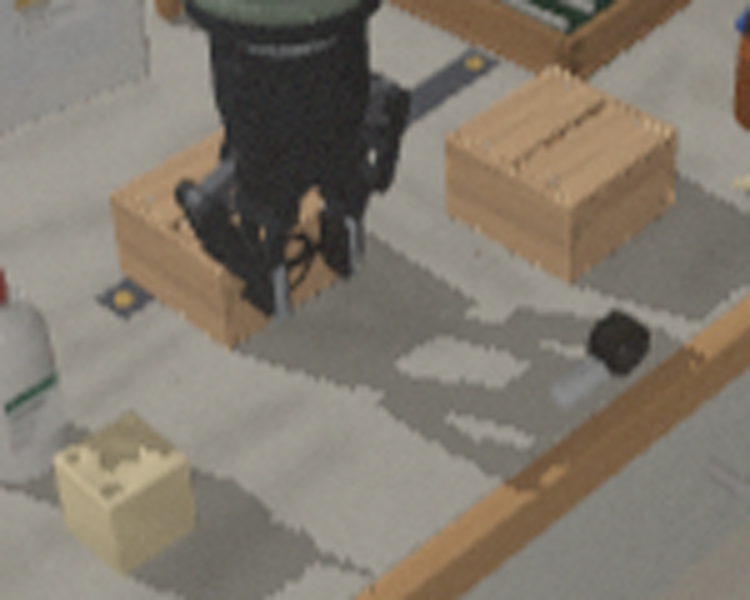

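The stamped crate is partly over the strip and square, with the bystanders undisturbed. Both brass screws show at crop (123,298) and (475,63), which fix the strip line. The crate's near-left bottom corner is at (233,347) and its far-left top corner at (112,200).

Run:
```python
from h import *
np.set_printoptions(precision=3,suppress=True)
f=bot.grab_frame('scene')
g=lambda p,z: toplane(f,np.array(p)/5+[160,180],z)[:2]
a,b=g((123,298),0),g((475,63),0); print('screws',a,b)
print('nearleft bottom',g((233,347),0),'nearleft top',g((226,282),.054),'farleft top',g((112,200),.054),'farleft bottom',g((122,258),0))
y=.355; print('strip x at y',a[0]+(b-a)[0]*(y-a[1])/(b-a)[1])
```

```text
screws [0.609 0.419] [0.624 0.14 ]
nearleft bottom [0.539 0.403] nearleft top [0.53 0.41] farleft top [0.622 0.41 ] farleft bottom [0.635 0.4  ]
strip x at y 0.6127885272397011
```

>>> {"fn": "arm_command", "kwargs": {
  "deltas": [
    [[-0.4,0,0],[0,0,0],4],
    [[-0.4,0,0],[0,0,0],4],
    [[-0.4,0,0],[0,0,0],4],
    [[-0.4,0,0],[0,0,0],4],
    [[-0.4,0,0],[0,0,0],4],
    [[-0.3,0,0],[0,0,0],4],
    [[-0.3,0,0],[0,0,0],4],
    [[0,0,0],[0,0,0],4],
    [[1,0,0],[0,0,0],4],
    [[2,0,0],[0,0,0],4],
    [[2,0,0],[0,0,0],4],
    [[0,0,-3],[0,0,0],4],
    [[0,0,-3],[0,0,0],4],
    [[0,0,-3],[0,0,0],4],
    [[0,0,-3],[0,0,0],4],
    [[0,0,-3],[0,0,0],4],
    [[2,0,-3],[0,0,0],4],
    [[0,0,0],[0,0,0],4]
  ]
}}

```text
clock: 16.65
position: [0.4834, 0.3629, 0.3747]
tool_rot: [3.138, 0.004, -3.14]
force: [-0.6, 0.5, 0.6]
grip_width: 0.0403
finger_force: 0.0
```

Run:
```python
from h import *
np.set_printoptions(precision=3,suppress=True)
for c in ['scene','side','wrist']:
    st=bot.observe(); f=bot.grab_frame(c)
    for k,z in [('stamp',.027),('crate_1_mid',.027),('dispatch_line',0)]:
        for m in bot.mark_of(k,f)[:2]: print(c,k,round(m['p'],2),m['at'],toplane(f,m['at'],z,st)[:2])
    if c=='scene':
        i=f['frame'][180:280,160:285]; A=cv2.resize(i[...,::-1],None,fx=4,fy=4,interpolation=cv2.INTER_CUBIC)
    if c=='wrist':
        B=cv2.resize(f['frame'][...,::-1],(300,225)); A=cv2.copyMakeBorder(A,0,0,0,300,cv2.BORDER_CONSTANT); A[:225,-300:]=B; cv2.imwrite('pics/s7.png',A)
        np.save('dummy.npy',0)
```

```text
scene stamp 0.66 [211.2, 223.6] [0.583 0.348]
scene stamp 0.18 [348.9, 188.2] [ 0.413 -0.041]
scene crate_1_mid 0.73 [200.2, 220.5] [0.614 0.36 ]
scene crate_1_mid 0.36 [284.8, 221.7] [0.447 0.206]
scene dispatch_line 0.68 [221.3, 215.1] [0.617 0.284]
scene dispatch_line 0.46 [211.4, 231.3] [0.584 0.349]
side stamp 0.88 [253.8, 182.1] [0.573 0.349]
side stamp 0.61 [231.6, 212.1] [0.456 0.206]
side crate_1_mid 0.67 [264.1, 176.4] [0.617 0.374]
side dispatch_line 0.69 [274.5, 197.7] [0.612 0.281]
side dispatch_line 0.57 [246.1, 212.7] [0.505 0.231]
wrist stamp 0.6 [248.7, 262.6] [0.573 0.361]
wrist crate_1_mid 0.64 [401.1, 168.7] [0.478 0.503]
wrist crate_1_mid 0.62 [248.7, 301.8] [0.618 0.361]
wrist dispatch_line 0.63 [396.9, 239.3] [0.559 0.519]
```

View pics/s7.png

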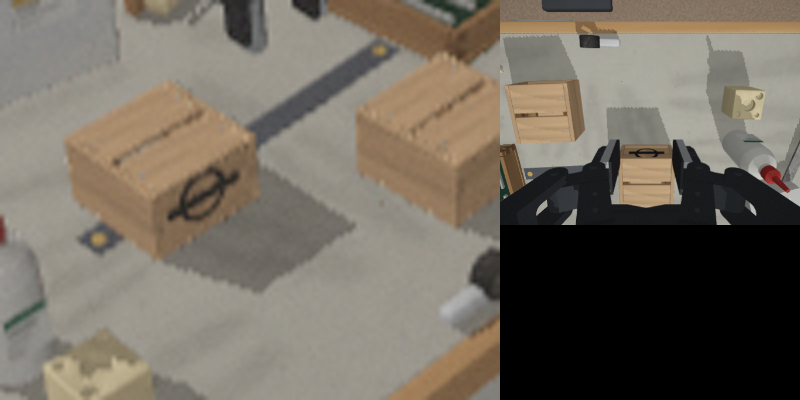

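The stamped crate lies across the strip, which emerges at the middle of its left side (about (115,228)). The crate's middle is at x ≈ 0.614–0.618 and the strip at x ≈ 0.613. The other crate lies short of the strip and nothing else has moved, so I'm handing in.

```bash
python3 -c "
from workcell import bot
print(bot.job_done())"
```

```text
the job is handed in; nothing more can be done
None
```

I tipped both crates and pushed the stamped left one so its middle lies over the dispatch strip (within about 5 mm by the cameras); the other lies short of it, nothing else was disturbed, and I handed in at about 17 s.

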